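# Seat the black heat sink in the assembly fixture and close the clamp

### The job

Put the black finned heat sink into the blue-rimmed nest of the assembly fixture and push it down, past the stiff ejector plate, until you feel it sitting fully home on the hard floor. Only then swing the red-handled clamp all the way down over it, and let go. Leave the bare aluminium heat sink where it is.

Things in the scene. Friction and masses are not known exactly. Their poses are not given: they have to be found in the camera images.
- sink_black: The part to load: black finned heat sink, 60 (x) by 40 (y) by 62 mm high, 0.16 kg, standing upright loose on the table. Its fins run along x; the two outer ones are flat faces 40 mm apart across y: grip these from above, in the top 25 mm. Origin: centre of its underside, z up. Either way round (half turn) is right.
- sink_plain: A bystander: same shape and size in bare silver aluminium, loose on the table, to be left where it is. Origin: centre of its underside. It, the black one and a copper-coil inductor module swap places from start to start.
- nest: Fixed fixture, aluminium base 225 x 120 x 18 mm with a nest of blue guides. Origin: at table height under the nest's centre; x runs from nest to hinge tower (away from the robot, within 0.3 rad), z up. Nest 72 (x) by 52 mm (y): the heat sink goes in with x along x, 6 mm to spare each side. Guides rise 16 mm above the floor, the top 6 mm a sloping lead-in. Hinge posts at x = 97 to 127, 107 mm high.
- nest_floor (a point): Centre of the nest's hard floor, 18 mm above the nest's origin: the heat sink's underside belongs here. A white ejector plate, 44 x 28 mm, stands 5 to 9 mm proud of it, held by friction: a heat sink set down stops on it too high; a further push of about 8 N slides it down flush, where it stays. Home, the heat sink's top is 80 mm above the table.
- clamp (a joint): Clamp angle, rad: 0 = shut, level over the nest; 1.45 to 1.7 at the start = upright, open, leaving the nest free from above. Hinge axis along the nest's y through x = 110, z = 95 mm of the nest's frame. Steel arm 24 mm wide, 12 mm thick. The hinge is stiff: it stays where left, about 3 N at the handle moves it. Shut, its rubber pad is 1 mm above a heat sink that is home.
- clamp_handle (a point): Middle of the clamp's red crossbar handle, 16 mm thick, 70 mm long along the nest's y, 150 mm from the hinge axis: at angle q it is at x = 110 - 150 cos q, z = 95 + 150 sin q mm in the nest's frame. Push it from behind (its +x side in the nest's frame) towards the nest, then down from above, with shut fingers.
Mind the look-alikes: they are no part of the job. What is shaped like the sink_black but turquoise or yellow is not meant.

How it is judged:
By the outcome, as a careful person would: the job done as asked, in the order asked, and still so for the second after the job is handed in, with the robot touching nothing.
It also fails if it takes over 64 s, if anything falls off the work surface, if the arm or the gripper's body presses on something with over 40 N, if the wrist force passes 120 N, or if a joint passes its speed limit or range.

### The arm

A 6-joint arm with a two-finger parallel gripper is mounted at the origin on the work surface. World frame = base frame: x ahead of the robot, y to its left, z up, the work surface at z = 0. Lengths are in m, angles in rad, forces in N, time in s.
With the tool pointing down it reaches from about 0.35 to 0.95 m from the base axis. Payload 17.4 kg.
Tool frame: the origin (TCP) lies midway between the tips of the shut fingers; the grasp point (between the pads) lies 19 mm behind it; z points along the fingers, y is the line along which they close (so a half turn about z gives the same grasp; the last joint's range is limited). The gripper opens to 93 mm and grips with 3 to 60 N. Pads are 15 mm wide; open, the fingers measure 128 mm over their backs; the gripper's body (75 mm by 188 mm) begins 65 mm behind the grasp point.
Start: joints at [-1.367, 0.116, 1.442, -0, 1.584, -0.038], TCP at [0.162, -0.655, 0.198] pointing down, gripper open.
Joint ranges: [-2.83, 2.83], [-0.83, 2.19], [0.07, 2.5], [-1.14, 4.28], [0.01, 3], [-2.97, 2.97]. Speed limits (rad/s): [1.89, 1.89, 2.22, 3.14, 3.14, 3.14].

### API

Orientations are given as a rotation vector (axis times angle).
In Python, from station import readout, cams, ticket gives the robot as it stands.
- The arm moves only by the shell command python3 -m creep 'ROWS' [FORCE]. ROWS is JSON, a list of rows, each an object of numbers: "gripper": the finger opening in cm, from 0 to 9.3; "dx", "dy", "dz": the shift along the tool's x, y, z in cm; "rx", "ry", "rz": the turn, a rotation vector about the tool's x, y, z in degrees. A call has 1 to 12 rows; each row shifts and turns the commanded pose from where the row before left it, along the tool's axes as they then stand; what a row does not reach is not made up. A row lasts 1/10 s, in which the tool goes at most 50 mm and 8.59 degrees, less where a joint would pass 70% of its speed; a pose out of reach is approached as far as the arm can. A call with a gripper value outside its range is refused whole. The fingers move at their own pace and stop on an object; FORCE is the grip in N (left out, the last holds). Time passes only in rows, so rows that do not move let the fingers close. It gives the time, the measured TCP pose, the force, the opening and the grip force at its end, in the units of the state.
- readout.get_obs(): the state, without advancing time (a new reading comes with each control period).
- cams.read_camera(name): name is "scene" or "top"; returns the picture (480x640x3 uint8, blue, green, red); there is no depth.
- cams.get_calibration(name): a dict with "mtx" (3x3 intrinsics, pixels), "R" (3x3) and "t" (3): a world point X has camera coordinates R X + t. Camera axes: x right, y down, z forward; pixel columns grow to the right and rows downward; lengths in m; the calibration is good to about 2 mm. A picture is of the moment at which its call begins. get_calibration takes no time and is no camera call.
- ticket.job_done(): hands the job in; it is judged then, once.
The state is a dict: "time": time; "joint_positions": joint angles; "dq": joint speeds; "effort": joint torques, N m; "tool_pos": TCP position; "orientation": TCP orientation; "contact_force": force on the tool from outside, world axes, zero at the start; "ft_torque": the same for the moment, N m; "finger_gap": finger opening in m; "grasp_force": force on a finger pad.
Only numpy, scipy, OpenCV 4.12 (cv2) and the standard library are available. Lean on these libraries where they do the work, as an engineer would, in place of code of your own. Each camera call takes 0.05 s, during which the arm holds its last target. There are 200 camera calls.

## Working session

There is one attempt and no reset: what is moved stays moved. The work goes in short steps, Python scripts to look and compute and a shell command to move; the robot and the scene stay as the last step left them, time stands still between calls to the robot, and variables do not carry over. Pictures are saved under pics/ and viewed, at most 10 in all, crops included, and the job is handed in when it is done.

```bash
ls; mkdir -p pics
python3 - <<'E'
from station import readout, cams
import cv2,numpy as np
for n in("scene","top"):
    cv2.imwrite(f"pics/{n}0.png",cams.read_camera(n)); c=cams.get_calibration(n)
    print(n,np.round(c["mtx"],1).tolist(),(-c["R"].T@c["t"]).round(3),c["R"].round(3).tolist())
o=readout.get_obs();print(o)
E
```

```text
pics
scene [[613.8, 0.0, 314.5], [0.0, 613.8, 243.6], [0.0, 0.0, 1.0]] [ 1.217 -0.283  0.91 ] [[0.322, 0.947, -0.005], [0.677, -0.234, -0.698], [-0.662, 0.221, -0.716]]
top [[580.2, 0.0, 319.1], [0.0, 580.2, 236.2], [0.0, 0.0, 1.0]] [ 0.331 -0.045  1.004] [[0.019, -1.0, -0.007], [-0.987, -0.018, -0.161], [0.161, 0.01, -0.987]]
{'time': 0.1, 'joint_positions': array([-1.36677590e+00,  1.16447678e-01,  1.44218670e+00, -6.55385305e-06,
        1.58396446e+00, -3.77695028e-02]), 'dq': array([ 0.00088958, -0.00033139, -0.00167563, -0.00091206,  0.00102701,
       -0.00025428]), 'effort': array([ 2.84252274e-03, -7.22892594e+01, -6.23865938e+01,  7.82884285e-02,
        2.27127189e-02, -6.01972761e-05]), 'tool_pos': array([ 0.16159351, -0.65517732,  0.1971798 ]), 'orientation': array([-3.11766765e+00, -3.78757244e-01,  1.41442086e-04]), 'contact_force': array([-0.85771883, -0.75401249, -0.09860244]), 'ft_torque': array([-0.08109755,  0.00211682, -0.01852726]), 'grasp_force': 0.0, 'finger_gap': 0.09276438358382688}
```

View pics/scene0.png

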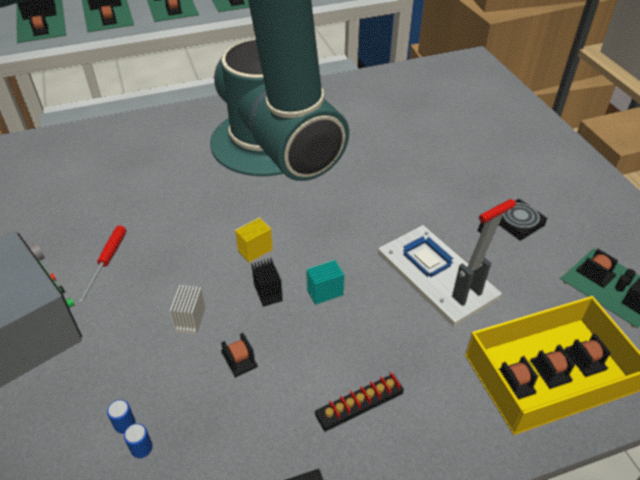

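View pics/top0.png

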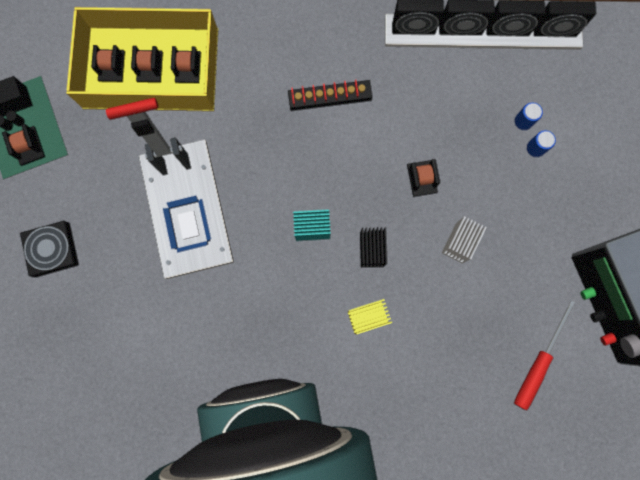

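Candidates for the part (top-view pixels): black finned (373,247), silver (465,240), turquoise (312,224), yellow (370,316), copper-coil inductor (424,176). The black finned one fits; I'll confirm it in a crop and measure.

```bash
cat > h.py <<'E'
import cv2,numpy as np
from station import readout,cams
from scipy.spatial.transform import Rotation as Ro
def ray(n,uv,z):
    c=cams.get_calibration(n);uv=np.atleast_2d(uv).astype(float)
    d=np.c_[uv,np.ones(len(uv))]@np.linalg.inv(c["mtx"]).T@c["R"];C=-c["R"].T@c["t"]
    return (C+d*((z-C[2])/d[:,2])[:,None])[:,:2]
def proj(n,X):
    c=cams.get_calibration(n);p=(np.atleast_2d(X)@c["R"].T+c["t"])@c["mtx"].T
    return p[:,:2]/p[:,2:]
def rect(n,m,z):
    cs,_=cv2.findContours(m.astype(np.uint8),cv2.RETR_EXTERNAL,cv2.CHAIN_APPROX_NONE)
    k=max(cs,key=cv2.contourArea)[:,0]
    P=ray(n,k,z).astype(np.float32);r=cv2.minAreaRect(P*1000)
    return np.round(r[0],1),np.round(r[1],1),round(r[2],1),k.min(0),k.max(0)
def roi(m,x0,x1,y0,y1):
    o=np.zeros_like(m);o[y0:y1,x0:x1]=m[y0:y1,x0:x1];return o
E
python3 - <<'E'
from h import *
t=cv2.imread("pics/top0.png");s=cv2.imread("pics/scene0.png")
ht=cv2.cvtColor(t,cv2.COLOR_BGR2HSV);hs=cv2.cvtColor(s,cv2.COLOR_BGR2HSV)
k=cv2.morphologyEx(roi((ht[...,2]<75).astype(np.uint8),345,400,215,280),cv2.MORPH_CLOSE,np.ones((3,3)))
print("black z.062",rect("top",k,.062))
bl=lambda h:((h[...,0]>100)&(h[...,0]<125)&(h[...,1]>120)).astype(np.uint8)
print("nest top z.034",rect("top",roi(bl(ht),150,225,185,265),.034))
print("nest scene z.034",rect("scene",roi(bl(hs),395,460,225,285),.034))
print("base z.018",rect("top",roi(((ht[...,1]<40)&(ht[...,2]>150)).astype(np.uint8),130,240,135,285),.018))
print("base scene",rect("scene",roi(((hs[...,1]<40)&(hs[...,2]>150)).astype(np.uint8),370,505,215,325),.018))
red=lambda h:(((h[...,0]<8)|(h[...,0]>172))&(h[...,1]>150)).astype(np.uint8)
for z in(.235,.245):print("handle",z,rect("top",roi(red(ht),95,170,90,125),z)[:3],rect("scene",roi(red(hs),470,520,190,230),z)[:3])
a=cv2.resize(t[200:275,330:420],None,fx=6,fy=6,interpolation=2)[:450,:400];b=cv2.resize(t[180:280,150:240],None,fx=4.5,fy=4.5,interpolation=2)[:450,:400]
cv2.imwrite("pics/crop.png",np.hstack([a,b]))
E
```

```text
black z.062 (array([ 468., -124.]), array([62.9, 42.6]), 1.0, array([360, 228], dtype=int32), array([386, 266], dtype=int32))
nest top z.034 (array([487.7, 205.4]), array([94.3, 43.7]), 50.6, array([164, 209], dtype=int32), array([206, 251], dtype=int32))
nest scene z.034 (array([510. , 185.5]), array([88.7, 68.9]), 15.0, array([404, 237], dtype=int32), array([451, 275], dtype=int32))
base z.018 (array([538.7, 200. ]), array([226.3, 120.9]), 15.1, array([139, 139], dtype=int32), array([232, 277], dtype=int32))
base scene (array([539. , 196.7]), array([229. , 122.2]), 15.3, array([378, 225], dtype=int32), array([501, 322], dtype=int32))
handle 0.235 (array([632.4, 227.9]), array([17.1, 71.1]), 15.1) (array([619.2, 228.5]), array([17.1, 82.1]), 15.8)
handle 0.245 (array([628.4, 224.4]), array([16.9, 70.2]), 15.1) (array([628. , 220.9]), array([16.8, 80.9]), 15.8)
```

View pics/crop.png

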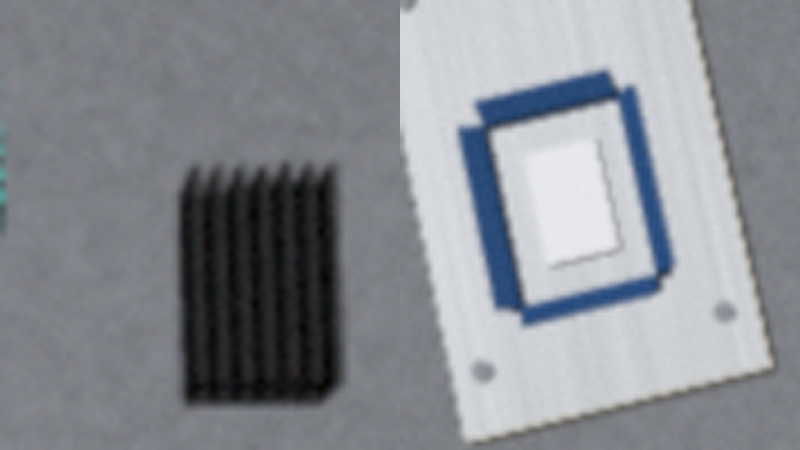

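The crop confirms the black finned sink at top px (373,247), with fins running along x and the yaw near 1°. The nest's blue rim is split into pieces, so I'll take the hull of all of them.

Run:
```python
from h import *
for n,b in(("top",(150,225,185,265)),("scene",(395,460,225,285))):
    im=cv2.imread(f"pics/{n}0.png");h=cv2.cvtColor(im,cv2.COLOR_BGR2HSV)
    m=roi(((h[...,0]>100)&(h[...,0]<125)&(h[...,1]>120)).astype(np.uint8),*b)
    ys,xs=np.nonzero(m);P=ray(n,np.c_[xs,ys],.034).astype(np.float32)*1000
    r=cv2.minAreaRect(P);print(n,"outer",np.round(r[0],1),np.round(r[1],1),r[2])
    # inner opening: non-blue hole inside
    f=m.copy();f=cv2.morphologyEx(f,cv2.MORPH_CLOSE,np.ones((5,5)))
    cs,hi=cv2.findContours(f,cv2.RETR_CCOMP,cv2.CHAIN_APPROX_NONE)
    for c,q in zip(cs,hi[0]):
        if q[3]>=0 and cv2.contourArea(c)>100:
            for z in(.018,.034):
                r=cv2.minAreaRect(ray(n,c[:,0],z).astype(np.float32)*1000);print(" hole",z,np.round(r[0],1),np.round(r[1],1),round(r[2],1))
    w=roi(((h[...,2]>225)&(h[...,1]<30)).astype(np.uint8),*b);print(" ejector",rect(n,w,.025)[:3])
o=readout.get_obs();print(Ro.from_rotvec(o["orientation"]).as_matrix().round(3).tolist(),o["tool_pos"])
# tool-frame displacement to above black sink; yaw of tool y
R=Ro.from_rotvec(o["orientation"]).as_matrix()
print("d tool cm",R.T@(np.array([.469,-.125,.16])-o["tool_pos"])*100)
a=np.arctan2(R[1,0],R[0,0]);print("tool x yaw deg",np.degrees(a))
```

```text
top outer [506.9 191.2] [86.3 66.5] 15.133498191833496
 ejector (array([507.4, 192.2]), array([42.7, 26.4]), 15.3)
scene outer [510.  185.5] [88.7 68.9] 14.964221000671387
 hole 0.018 [501.5 191.4] [76.9 55.7] 15.3
 hole 0.034 [514.4 182.9] [75.5 54.7] 15.3
 ejector (array([507.1, 187.7]), array([38.7, 22.9]), 14.9)
[[0.971, 0.239, -0.0], [0.239, -0.971, 0.001], [0.0, -0.001, -1.0]] [ 0.16159351 -0.65517732  0.1971798 ]
d tool cm [ 42.54092324 -44.11116985   3.76368218]
tool x yaw deg 13.85353683589988
```

```bash
python3 -m creep '[{"dz":-4,"gripper":6.5},{"dz":-4,"dx":2},{"dz":-2,"dx":3.3,"dy":-3.4},{"dx":3.3,"dy":-3.4},{"dx":3.3,"dy":-3.4},{"dx":3.3,"dy":-3.4},{"dx":3.3,"dy":-3.4},{"dx":3.3,"dy":-3.4},{"dx":3.3,"dy":-3.4},{"dx":3.3,"dy":-3.4},{"dx":3.3,"dy":-3.4},{"dx":3.3,"dy":-3.4}]' 30
cat > to.py <<'E'
import sys
from h import *
# usage: to.py x y z yaw_deg : remaining tool-frame shift (cm) and rz (deg); + tilt check
x,y,z,w=map(float,sys.argv[1:5]);o=readout.get_obs();R=Ro.from_rotvec(o["orientation"]).as_matrix()
a=np.degrees(np.arctan2(R[1,0],R[0,0]));g=np.radians(w)
T=np.array([[np.cos(g),np.sin(g),0],[np.sin(g),-np.cos(g),0],[0,0,-1.]])
print("t",round(o["time"],2),"pos",o["tool_pos"].round(4),"d cm",(R.T@(np.array([x,y,z])-o["tool_pos"])*100).round(2),"turn deg",np.degrees(Ro.from_matrix(R.T@T).as_rotvec()).round(2),"F",o["contact_force"].round(1),"gap",round(o["finger_gap"],4),"grip",round(o["grasp_force"],1))
E
python3 to.py .469 -.125 .16 1
```

```text
t 0.1 pos [ 0.1616 -0.6552  0.1972] d cm [ 42.54 -44.11   3.76] turn deg [-0.06  0.   12.85] F [-0.9 -0.8 -0.1] gap 0.0928 grip 0.0validation failed for argument at $[0]...
```

```bash
python3 -m creep '[{"gripper":6.5,"dx":0,"dy":0,"dz":-4,"rx":0,"ry":0,"rz":0}]' 30; echo " rc $?"; python3 -m creep --help | head -20
```

```text
time: 0.2
tool_pos: [0.1613, -0.6537, 0.2322]
orientation: [-3.11, -0.378, 0.001]
contact_force: [0.0, -0.2, -0.2]
finger_gap: 0.0889
grasp_force: 0.0
 rc 0invalid input: not JSON, or not a number
```

All the keys are needed in each row.

```bash
python3 -m creep '[{"gripper":6.5,"dx":0,"dy":0,"dz":-4,"rx":0,"ry":0,"rz":0},{"gripper":6.5,"dx":3.3,"dy":-3.4,"dz":0,"rx":0,"ry":0,"rz":0},{"gripper":6.5,"dx":3.3,"dy":-3.4,"dz":0,"rx":0,"ry":0,"rz":0},{"gripper":6.5,"dx":3.3,"dy":-3.4,"dz":0,"rx":0,"ry":0,"rz":0},{"gripper":6.5,"dx":3.3,"dy":-3.4,"dz":0,"rx":0,"ry":0,"rz":0},{"gripper":6.5,"dx":3.3,"dy":-3.4,"dz":0,"rx":0,"ry":0,"rz":0},{"gripper":6.5,"dx":3.3,"dy":-3.4,"dz":0,"rx":0,"ry":0,"rz":0},{"gripper":6.5,"dx":3.3,"dy":-3.4,"dz":0,"rx":0,"ry":0,"rz":0},{"gripper":6.5,"dx":3.3,"dy":-3.4,"dz":0,"rx":0,"ry":0,"rz":0},{"gripper":6.5,"dx":3.3,"dy":-3.4,"dz":0,"rx":0,"ry":0,"rz":0},{"gripper":6.5,"dx":3.3,"dy":-3.4,"dz":0,"rx":0,"ry":0,"rz":0},{"gripper":6.5,"dx":3.3,"dy":-3.4,"dz":0,"rx":0,"ry":0,"rz":0}]' 30
python3 to.py .469 -.125 .12 1
```

```text
time: 1.4
tool_pos: [0.4249, -0.2035, 0.2778]
orientation: [3.119, 0.379, 0.0]
contact_force: [0.7, -1.3, -0.9]
finger_gap: 0.0647
grasp_force: 0.0
t 1.4 pos [ 0.4249 -0.2035  0.2778] d cm [ 6.15 -6.57 15.78] turn deg [ 1.000e-02 -1.000e-02  1.284e+01] F [ 0.7 -1.3 -0.9] gap 0.0647 grip 0.0
```

```bash
python3 -m creep '[{"gripper":6.5,"dx":3.1,"dy":-3.3,"dz":1,"rx":0,"ry":0,"rz":0},{"gripper":6.5,"dx":3.05,"dy":-3.3,"dz":1,"rx":0,"ry":0,"rz":0},{"gripper":6.5,"dx":0,"dy":0,"dz":4,"rx":0,"ry":0,"rz":6.4},{"gripper":6.5,"dx":0,"dy":0,"dz":4,"rx":0,"ry":0,"rz":6.4},{"gripper":6.5,"dx":0,"dy":0,"dz":4,"rx":0,"ry":0,"rz":0},{"gripper":6.5,"dx":0,"dy":0,"dz":1.5,"rx":0,"ry":0,"rz":0},{"gripper":6.5,"dx":0,"dy":0,"dz":0,"rx":0,"ry":0,"rz":0},{"gripper":6.5,"dx":0,"dy":0,"dz":0,"rx":0,"ry":0,"rz":0}]' 30
python3 to.py .469 -.125 .034 1
python3 - <<'E'
from h import *
cv2.imwrite("pics/s1.png",cams.read_camera("scene")[180:380,160:430].repeat(2,0).repeat(2,1))
E
```

```text
time: 2.2
tool_pos: [0.469, -0.1268, 0.1246]
orientation: [3.141, 0.029, 0.002]
contact_force: [1.3, 0.3, 0.8]
finger_gap: 0.0646
grasp_force: 0.0
t 2.2 pos [ 0.469  -0.1268  0.1246] d cm [-0.01 -0.19  9.06] turn deg [ 0.03 -0.08  0.06] F [1.3 0.3 0.8] gap 0.0646 grip 0.0
```

View pics/s1.png

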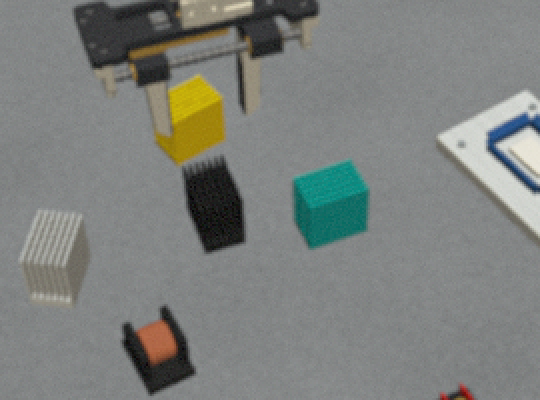

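The fingers hang over the black sink (crop px (213,205)) and straddle its 40 mm width. Next I go down and grip.

```bash
python3 -m creep '[{"gripper":6.5,"dx":0,"dy":-0.2,"dz":3,"rx":0,"ry":0,"rz":0},{"gripper":6.5,"dx":0,"dy":0,"dz":3,"rx":0,"ry":0,"rz":0},{"gripper":6.5,"dx":0,"dy":0,"dz":2,"rx":0,"ry":0,"rz":0},{"gripper":6.5,"dx":0,"dy":0,"dz":1,"rx":0,"ry":0,"rz":0},{"gripper":6.5,"dx":0,"dy":0,"dz":0,"rx":0,"ry":0,"rz":0},{"gripper":3,"dx":0,"dy":0,"dz":0,"rx":0,"ry":0,"rz":0},{"gripper":3,"dx":0,"dy":0,"dz":0,"rx":0,"ry":0,"rz":0},{"gripper":3,"dx":0,"dy":0,"dz":0,"rx":0,"ry":0,"rz":0},{"gripper":3,"dx":0,"dy":0,"dz":0,"rx":0,"ry":0,"rz":0},{"gripper":3,"dx":0,"dy":0,"dz":0,"rx":0,"ry":0,"rz":0},{"gripper":3,"dx":0,"dy":0,"dz":0,"rx":0,"ry":0,"rz":0}]' 40
python3 to.py .508 .1905 .15 15.2
```

```text
time: 3.35
tool_pos: [0.4688, -0.1247, 0.0336]
orientation: [3.141, 0.029, 0.002]
contact_force: [-0.2, -1.3, 6.0]
finger_gap: 0.0394
grasp_force: 39.9
t 3.35 pos [ 0.4688 -0.1247  0.0336] d cm [  4.51 -31.44 -11.66] turn deg [  0.04  -0.05 -14.15] F [-0.2 -1.3  6. ] gap 0.0394 grip 39.9
```

```bash
python3 -m creep '[{"gripper":3,"dx":0,"dy":0,"dz":-3,"rx":0,"ry":0,"rz":0},{"gripper":3,"dx":0,"dy":0,"dz":-5,"rx":0,"ry":0,"rz":0},{"gripper":3,"dx":0,"dy":0,"dz":-4,"rx":0,"ry":0,"rz":0},{"gripper":3,"dx":0.6,"dy":-3.5,"dz":0,"rx":0,"ry":0,"rz":0},{"gripper":3,"dx":0.7,"dy":-4.5,"dz":0,"rx":0,"ry":0,"rz":0},{"gripper":3,"dx":0.7,"dy":-4.5,"dz":0,"rx":0,"ry":0,"rz":0},{"gripper":3,"dx":0.6,"dy":-4.5,"dz":0,"rx":0,"ry":0,"rz":0},{"gripper":3,"dx":0.6,"dy":-4.5,"dz":0,"rx":0,"ry":0,"rz":0},{"gripper":3,"dx":0.6,"dy":-4.5,"dz":0,"rx":0,"ry":0,"rz":0},{"gripper":3,"dx":0.6,"dy":-4,"dz":0,"rx":0,"ry":0,"rz":0},{"gripper":3,"dx":0.1,"dy":-1.4,"dz":0,"rx":0,"ry":0,"rz":-7},{"gripper":3,"dx":0,"dy":0,"dz":0,"rx":0,"ry":0,"rz":-7.1}]'
python3 -m creep '[{"gripper":3,"dx":0,"dy":0,"dz":2,"rx":0,"ry":0,"rz":0},{"gripper":3,"dx":0,"dy":0,"dz":2,"rx":0,"ry":0,"rz":0},{"gripper":3,"dx":0,"dy":0,"dz":0,"rx":0,"ry":0,"rz":0}]'
python3 to.py .508 .1905 .0746 15.2
python3 - <<'E'
from h import *
im=cams.read_camera("scene");cv2.imwrite("pics/s2f.png",im);cv2.imwrite("pics/s2.png",cv2.resize(im[170:330,350:550],None,fx=3.5,fy=3.5))
cv2.imwrite("pics/t2f.png",cams.read_camera("top"))
E
```

```text
time: 4.55
tool_pos: [0.5072, 0.1924, 0.1522]
orientation: [-3.112, -0.426, 0.002]
contact_force: [-0.7, 0.5, -1.3]
finger_gap: 0.0397
grasp_force: 39.9
time: 4.85
tool_pos: [0.5062, 0.1899, 0.11]
orientation: [3.113, 0.414, -0.007]
contact_force: [0.1, 0.4, -2.0]
finger_gap: 0.0394
grasp_force: 39.9
t 4.85 pos [0.5062 0.1899 0.11  ] d cm [ 0.2  -0.01  3.54] turn deg [ 0.01  0.25 -0.04] F [ 0.1  0.4 -2. ] gap 0.0394 grip 39.9
```

View pics/s2.png

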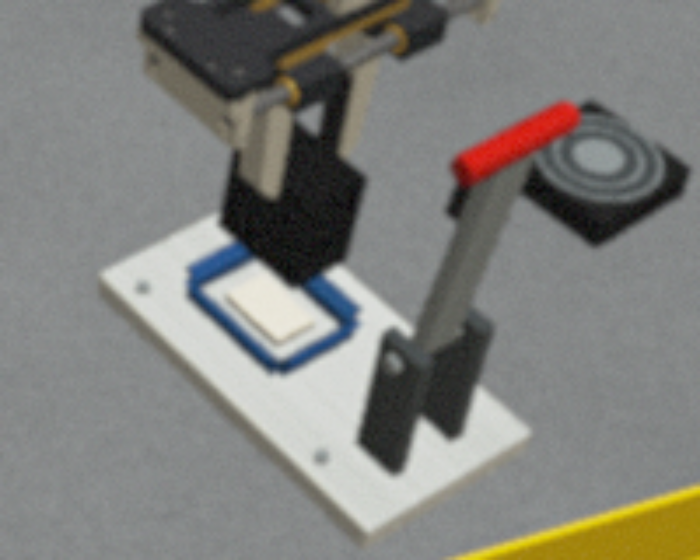

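The sink is held upright above the nest; its near bottom corner is at crop px (298,287) and its left one at (222,228). I'll check the grip offset from these.

Run:
```python
from h import *
P=ray("scene",np.array([[298,287],[222,228],[347,258]])/3.5+[350,170],.0764)
g=np.radians(15.2);A=np.array([[np.cos(g),np.sin(g)],[-np.sin(g),np.cos(g)]])
print((A@(P-[.5062,.1899]).T).T*1000,"expect (30,-20),(-30,-20),(30,20)")
```

```text
[[ 31.77074084 -18.20669209]
 [-25.17209177 -22.61680765]
 [ 30.43320193  18.1729486 ]] expect (30,-20),(-30,-20),(30,20)
```

```bash
python3 -m creep '[{"gripper":3,"dx":0.1,"dy":0,"dz":1.5,"rx":0,"ry":0,"rz":0},{"gripper":3,"dx":0,"dy":0,"dz":1.5,"rx":0,"ry":0,"rz":0},{"gripper":3,"dx":0,"dy":0,"dz":0.5,"rx":0,"ry":0,"rz":0},{"gripper":3,"dx":0,"dy":0,"dz":0.5,"rx":0,"ry":0,"rz":0},{"gripper":3,"dx":0,"dy":0,"dz":0.3,"rx":0,"ry":0,"rz":0},{"gripper":3,"dx":0,"dy":0,"dz":0,"rx":0,"ry":0,"rz":0},{"gripper":3,"dx":0,"dy":0,"dz":0,"rx":0,"ry":0,"rz":0}]'
python3 to.py .508 .1905 .0516 15.2
```

```text
time: 5.65
tool_pos: [0.5087, 0.1906, 0.0702]
orientation: [-3.114, -0.414, -0.001]
contact_force: [-0.3, -0.1, -2.6]
finger_gap: 0.0392
grasp_force: 39.9
t 5.65 pos [0.5087 0.1906 0.0702] d cm [-0.07 -0.01  1.86] turn deg [-0.   -0.03 -0.05] F [-0.3 -0.1 -2.6] gap 0.0392 grip 39.9
```

```bash
python3 -m creep '[{"gripper":3,"dx":0,"dy":0,"dz":0.5,"rx":0,"ry":0,"rz":0},{"gripper":3,"dx":0,"dy":0,"dz":0.3,"rx":0,"ry":0,"rz":0},{"gripper":3,"dx":0,"dy":0,"dz":0,"rx":0,"ry":0,"rz":0}]'
python3 -m creep '[{"gripper":3,"dx":0,"dy":0,"dz":0.3,"rx":0,"ry":0,"rz":0},{"gripper":3,"dx":0,"dy":0,"dz":0,"rx":0,"ry":0,"rz":0}]'
python3 -m creep '[{"gripper":3,"dx":0,"dy":0,"dz":0.2,"rx":0,"ry":0,"rz":0},{"gripper":3,"dx":0,"dy":0,"dz":0,"rx":0,"ry":0,"rz":0}]'
```

```text
time: 5.95
tool_pos: [0.5083, 0.1904, 0.0613]
orientation: [3.114, 0.414, -0.001]
contact_force: [0.5, -0.6, -1.7]
finger_gap: 0.0392
grasp_force: 39.9
time: 6.15
tool_pos: [0.5084, 0.1905, 0.0585]
orientation: [3.114, 0.414, -0.001]
contact_force: [0.0, -0.9, -2.2]
finger_gap: 0.0397
grasp_force: 39.9
time: 6.35
tool_pos: [0.5087, 0.1905, 0.0569]
orientation: [-3.114, -0.414, -0.0]
contact_force: [-0.5, 0.2, -1.1]
finger_gap: 0.0391
grasp_force: 39.9
```

```bash
for i in 1 ; do python3 -m creep '[{"gripper":3,"dx":0,"dy":0,"dz":0.2,"rx":0,"ry":0,"rz":0},{"gripper":3,"dx":0,"dy":0,"dz":0,"rx":0,"ry":0,"rz":0}]' | egrep "pos|force"; done
python3 -m creep '[{"gripper":3,"dx":0,"dy":0,"dz":0.1,"rx":0,"ry":0,"rz":0},{"gripper":3,"dx":0,"dy":0,"dz":0,"rx":0,"ry":0,"rz":0}]' | egrep "pos|force"
python3 -m creep '[{"gripper":3,"dx":0,"dy":0,"dz":0.1,"rx":0,"ry":0,"rz":0},{"gripper":3,"dx":0,"dy":0,"dz":0,"rx":0,"ry":0,"rz":0}]' | egrep "pos|force"
```

```text
tool_pos: [0.5088, 0.1906, 0.0552]
contact_force: [-0.2, -0.4, 2.4]
grasp_force: 39.9
tool_pos: [0.5089, 0.1906, 0.0543]
contact_force: [-0.9, -0.9, 5.0]
grasp_force: 39.9
tool_pos: [0.5089, 0.1906, 0.0533]
contact_force: [-0.1, -0.6, 4.8]
grasp_force: 39.9
```

```bash
python3 -m creep '[{"gripper":3,"dx":0,"dy":0,"dz":0.1,"rx":0,"ry":0,"rz":0},{"gripper":3,"dx":0,"dy":0,"dz":0,"rx":0,"ry":0,"rz":0}]' | egrep "pos|force"
python3 -m creep '[{"gripper":3,"dx":0,"dy":0,"dz":0.1,"rx":0,"ry":0,"rz":0},{"gripper":3,"dx":0,"dy":0,"dz":0,"rx":0,"ry":0,"rz":0}]' | egrep "pos|force"
python3 -m creep '[{"gripper":3,"dx":0,"dy":0,"dz":0.1,"rx":0,"ry":0,"rz":0},{"gripper":3,"dx":0,"dy":0,"dz":0,"rx":0,"ry":0,"rz":0}]' | egrep "pos|force"
```

```text
tool_pos: [0.5088, 0.1906, 0.0523]
contact_force: [-0.3, -1.0, 5.5]
grasp_force: 39.9
tool_pos: [0.5089, 0.1906, 0.0516]
contact_force: [-2.3, -1.5, 8.3]
grasp_force: 39.9
tool_pos: [0.5091, 0.1906, 0.0515]
contact_force: [-6.3, -4.8, 17.9]
grasp_force: 40.0
```

Contact with the ejector came at z≈0.0565. It slid at about 7 N, then the force rose sharply at 0.0515, the predicted home height. I'll push slightly harder, release, and confirm by pressing the top with shut fingers.

```bash
python3 -m creep '[{"gripper":3,"dx":0,"dy":0,"dz":0.1,"rx":0,"ry":0,"rz":0},{"gripper":3,"dx":0,"dy":0,"dz":0,"rx":0,"ry":0,"rz":0}]' | egrep "pos|force"
python3 -m creep '[{"gripper":3,"dx":0,"dy":0,"dz":-0.2,"rx":0,"ry":0,"rz":0},{"gripper":5.8,"dx":0,"dy":0,"dz":0,"rx":0,"ry":0,"rz":0},{"gripper":5.8,"dx":0,"dy":0,"dz":0,"rx":0,"ry":0,"rz":0},{"gripper":5.8,"dx":0,"dy":0,"dz":0,"rx":0,"ry":0,"rz":0},{"gripper":5.8,"dx":0,"dy":0,"dz":-2,"rx":0,"ry":0,"rz":0},{"gripper":5.8,"dx":0,"dy":0,"dz":-3,"rx":0,"ry":0,"rz":0},{"gripper":0,"dx":0,"dy":0,"dz":0,"rx":0,"ry":0,"rz":0},{"gripper":0,"dx":0,"dy":0,"dz":0,"rx":0,"ry":0,"rz":0},{"gripper":0,"dx":0,"dy":0,"dz":0,"rx":0,"ry":0,"rz":0},{"gripper":0,"dx":0,"dy":0,"dz":0,"rx":0,"ry":0,"rz":0},{"gripper":0,"dx":0,"dy":0,"dz":0,"rx":0,"ry":0,"rz":0},{"gripper":0,"dx":0,"dy":0,"dz":0,"rx":0,"ry":0,"rz":0}]'
python3 to.py .508 .1905 .08 15.2
```

```text
tool_pos: [0.5094, 0.1904, 0.0514]
contact_force: [-8.1, -6.7, 26.0]
grasp_force: 40.1
time: 8.95
tool_pos: [0.5084, 0.1905, 0.1004]
orientation: [3.114, 0.414, -0.001]
contact_force: [0.7, 0.1, 0.2]
finger_gap: 0.0146
grasp_force: 0.0
t 8.95 pos [0.5084 0.1905 0.1004] d cm [-0.04 -0.01  2.04] turn deg [-0.    0.04 -0.05] F [0.7 0.1 0.2] gap 0.0146 grip 0.0
```

```bash
python3 -m creep '[{"gripper":0,"dx":0,"dy":0,"dz":0,"rx":0,"ry":0,"rz":0},{"gripper":0,"dx":0,"dy":0,"dz":0,"rx":0,"ry":0,"rz":0},{"gripper":0,"dx":0,"dy":0,"dz":1,"rx":0,"ry":0,"rz":0},{"gripper":0,"dx":0,"dy":0,"dz":0.7,"rx":0,"ry":0,"rz":0},{"gripper":0,"dx":0,"dy":0,"dz":0,"rx":0,"ry":0,"rz":0}]' | egrep "pos|force"
python3 -m creep '[{"gripper":0,"dx":0,"dy":0,"dz":0.3,"rx":0,"ry":0,"rz":0},{"gripper":0,"dx":0,"dy":0,"dz":0,"rx":0,"ry":0,"rz":0}]' | egrep "pos|force"
python3 -m creep '[{"gripper":0,"dx":0,"dy":0,"dz":0.1,"rx":0,"ry":0,"rz":0},{"gripper":0,"dx":0,"dy":0,"dz":0.1,"rx":0,"ry":0,"rz":0},{"gripper":0,"dx":0,"dy":0,"dz":0,"rx":0,"ry":0,"rz":0}]' | egrep "pos|force|gap"
```

```text
tool_pos: [0.5079, 0.1903, 0.0821]
contact_force: [-0.5, -0.8, 0.8]
grasp_force: 0.0
tool_pos: [0.5085, 0.1905, 0.0805]
contact_force: [0.0, 0.7, -0.6]
grasp_force: 0.0
tool_pos: [0.5085, 0.1905, 0.0788]
contact_force: [-0.7, 0.7, 0.0]
finger_gap: 0.0003
grasp_force: 0.0
```

```bash
python3 -m creep '[{"gripper":0,"dx":0,"dy":0,"dz":0.1,"rx":0,"ry":0,"rz":0},{"gripper":0,"dx":0,"dy":0,"dz":0.1,"rx":0,"ry":0,"rz":0},{"gripper":0,"dx":0,"dy":0,"dz":0,"rx":0,"ry":0,"rz":0}]' | egrep "pos|force|gap"
python3 - <<'E'
from h import *
im=cams.read_camera("scene");cv2.imwrite("pics/s3f.png",im);cv2.imwrite("pics/s3.png",cv2.resize(im[170:330,370:550],None,fx=3.7,fy=3.7))
E
```

```text
tool_pos: [0.5085, 0.1905, 0.0767]
contact_force: [0.6, 0.5, 0.4]
finger_gap: 0.0005
grasp_force: 0.0
```

View pics/s3.png

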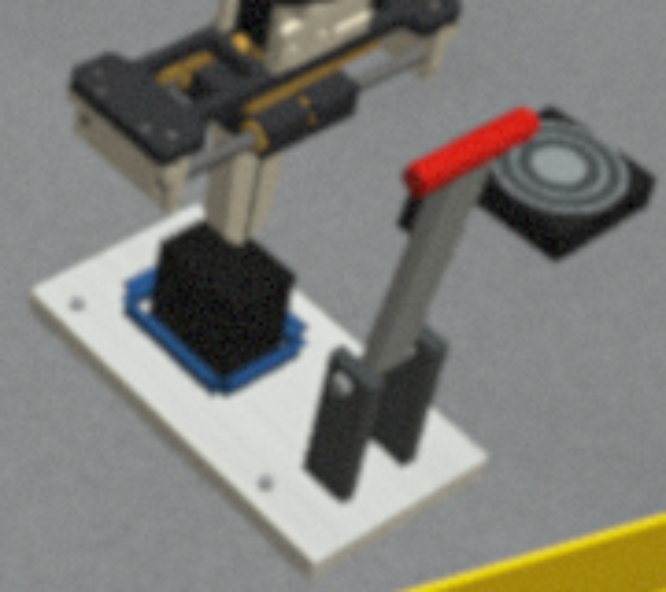

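The sink stands in the nest, with its top corners at crop px (160,238) left and (297,275) right. I'll check the top height from these.

```bash
python3 - <<'E'
from h import *
g=np.radians(15.2);A=np.array([[np.cos(g),np.sin(g)],[-np.sin(g),np.cos(g)]])
im=cv2.imread("pics/s3f.png")
for z in(.074,.08,.086):
    P=ray("scene",np.array([[160,240],[297,275]])/3.7+[370,170],z)
    print(z,(A@(P-[.508,.1905]).T*1000).T.round(1).tolist(),np.linalg.norm(P[0]-P[1])*1000)
E
python3 -m creep '[{"gripper":0,"dx":0,"dy":0,"dz":0.2,"rx":0,"ry":0,"rz":0},{"gripper":0,"dx":0,"dy":0,"dz":0.1,"rx":0,"ry":0,"rz":0},{"gripper":0,"dx":0,"dy":0,"dz":0,"rx":0,"ry":0,"rz":0}]' | egrep "pos|force|gap"
```

```text
0.074 [[-29.5, -20.7], [29.4, 20.6]] 72.01237092220514
0.08 [[-25.3, -25.2], [33.2, 15.9]] 71.49527898887
0.086 [[-21.1, -29.7], [37.0, 11.1]] 70.97818705553482
tool_pos: [0.5084, 0.1905, 0.0736]
contact_force: [0.2, -0.1, 0.2]
finger_gap: 0.0005
grasp_force: 0.0
```

The tip seems to have gone into a gap between fins. I'll raise, shift half a fin pitch, and press again.

```bash
python3 -m creep '[{"gripper":0,"dx":0,"dy":0,"dz":-1.2,"rx":0,"ry":0,"rz":0},{"gripper":0,"dx":0,"dy":0.3,"dz":0,"rx":0,"ry":0,"rz":0},{"gripper":0,"dx":0,"dy":0,"dz":0.4,"rx":0,"ry":0,"rz":0},{"gripper":0,"dx":0,"dy":0,"dz":0.2,"rx":0,"ry":0,"rz":0},{"gripper":0,"dx":0,"dy":0,"dz":0,"rx":0,"ry":0,"rz":0}]' | egrep "pos|force|gap"
python3 -m creep '[{"gripper":0,"dx":0,"dy":0,"dz":0.1,"rx":0,"ry":0,"rz":0},{"gripper":0,"dx":0,"dy":0,"dz":0,"rx":0,"ry":0,"rz":0}]' | egrep "pos|force|gap"
python3 - <<'E'
from h import *
print((proj("scene",[[.5084,.1905,.0736],[.5084,.1905,.08]])-[370,170])*3.7)
E
```

```text
tool_pos: [0.509, 0.1875, 0.0791]
contact_force: [-0.4, 0.7, -0.9]
finger_gap: 0.0004
grasp_force: 0.0
tool_pos: [0.5092, 0.1876, 0.0786]
contact_force: [-0.0, 0.9, -0.3]
finger_gap: 0.0008
grasp_force: 0.0
[[228.38037389 258.45910142]
 [230.01898927 249.7210772 ]]
```

```bash
python3 -m creep '[{"gripper":0,"dx":0,"dy":-0.2,"dz":-1.5,"rx":0,"ry":0,"rz":0},{"gripper":0,"dx":0,"dy":0,"dz":0,"rx":0,"ry":0,"rz":8.5},{"gripper":0,"dx":0,"dy":0,"dz":0,"rx":0,"ry":0,"rz":8.5},{"gripper":0,"dx":0,"dy":0,"dz":0,"rx":0,"ry":0,"rz":8.5},{"gripper":0,"dx":0,"dy":0,"dz":0,"rx":0,"ry":0,"rz":8.5},{"gripper":0,"dx":0,"dy":0,"dz":0,"rx":0,"ry":0,"rz":8.5},{"gripper":0,"dx":0,"dy":0,"dz":0.8,"rx":0,"ry":0,"rz":8.5},{"gripper":0,"dx":0,"dy":0,"dz":0.4,"rx":0,"ry":0,"rz":0},{"gripper":0,"dx":0,"dy":0,"dz":0,"rx":0,"ry":0,"rz":0}]' | egrep "pos|force|orien"
python3 -m creep '[{"gripper":0,"dx":0,"dy":0,"dz":0.15,"rx":0,"ry":0,"rz":0},{"gripper":0,"dx":0,"dy":0,"dz":0,"rx":0,"ry":0,"rz":0}]' | egrep "pos|force"
python3 -m creep '[{"gripper":0,"dx":0,"dy":0,"dz":0.15,"rx":0,"ry":0,"rz":0},{"gripper":0,"dx":0,"dy":0,"dz":0,"rx":0,"ry":0,"rz":0}]' | egrep "pos|force"
```

```text
tool_pos: [0.5087, 0.1896, 0.082]
orientation: [2.991, -0.96, -0.0]
contact_force: [-0.2, 0.4, 0.1]
grasp_force: 0.0
tool_pos: [0.5089, 0.1896, 0.0806]
contact_force: [-0.1, 0.2, -0.3]
grasp_force: 0.0
tool_pos: [0.5088, 0.1895, 0.0788]
contact_force: [-0.0, 0.6, 0.3]
grasp_force: 0.0
```

```bash
python3 -m creep '[{"gripper":0,"dx":0,"dy":0,"dz":0.15,"rx":0,"ry":0,"rz":0},{"gripper":0,"dx":0,"dy":0,"dz":0,"rx":0,"ry":0,"rz":0}]' | egrep "pos|force"
python3 -m creep '[{"gripper":0,"dx":0,"dy":0,"dz":0.15,"rx":0,"ry":0,"rz":0},{"gripper":0,"dx":0,"dy":0,"dz":0,"rx":0,"ry":0,"rz":0}]' | egrep "pos|force"
python3 - <<'E'
from h import *
im=cams.read_camera("scene");t=cams.read_camera("top")
cv2.imwrite("pics/s4.png",np.hstack([cv2.resize(im[200:290,390:470],None,fx=5,fy=5,interpolation=2),cv2.resize(t[170:260,150:230],None,fx=5,fy=5,interpolation=2)]))
E
```

```text
tool_pos: [0.5087, 0.1895, 0.0772]
contact_force: [-0.6, -0.8, 0.8]
grasp_force: 0.0
tool_pos: [0.5087, 0.1895, 0.0756]
contact_force: [0.3, 1.1, 0.3]
grasp_force: 0.0
```

View pics/s4.png

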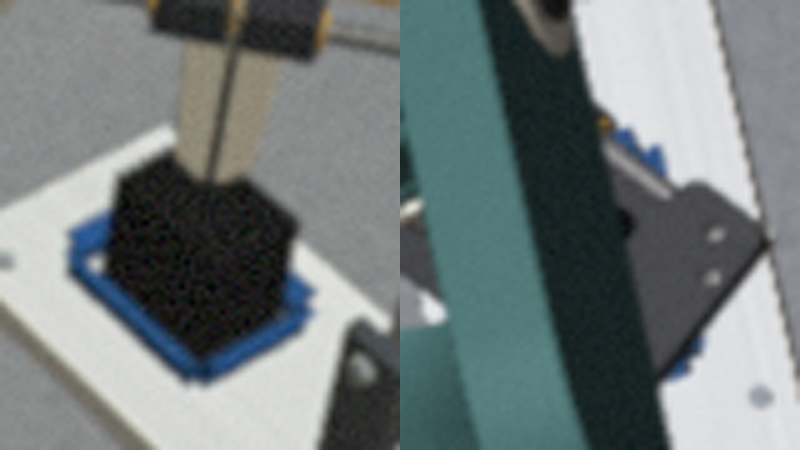

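The tips meet nothing in the middle of the top, even at z=0.0756, so I'll press on the two outer fins instead, with the fingers about 30 mm apart and turned back.

```bash
python3 -m creep '[{"gripper":0,"dx":0,"dy":0,"dz":-2,"rx":0,"ry":0,"rz":0},{"gripper":3,"dx":0,"dy":0,"dz":0,"rx":0,"ry":0,"rz":-8.5},{"gripper":3,"dx":0,"dy":0,"dz":0,"rx":0,"ry":0,"rz":-8.5},{"gripper":3,"dx":0,"dy":0,"dz":0,"rx":0,"ry":0,"rz":-8.5},{"gripper":3,"dx":0,"dy":0,"dz":0,"rx":0,"ry":0,"rz":-8.5},{"gripper":3,"dx":0,"dy":0,"dz":0,"rx":0,"ry":0,"rz":-8.5},{"gripper":3,"dx":0,"dy":-0.1,"dz":0.7,"rx":0,"ry":0,"rz":-8.5},{"gripper":3,"dx":0,"dy":0,"dz":0.6,"rx":0,"ry":0,"rz":0},{"gripper":3,"dx":0,"dy":0,"dz":0,"rx":0,"ry":0,"rz":0}]' | egrep "pos|force|gap"
python3 -m creep '[{"gripper":3,"dx":0,"dy":0,"dz":0.2,"rx":0,"ry":0,"rz":0},{"gripper":3,"dx":0,"dy":0,"dz":0,"rx":0,"ry":0,"rz":0}]' | egrep "pos|force"
python3 -m creep '[{"gripper":3,"dx":0,"dy":0,"dz":0.1,"rx":0,"ry":0,"rz":0},{"gripper":3,"dx":0,"dy":0,"dz":0,"rx":0,"ry":0,"rz":0}]' | egrep "pos|force"
python3 -m creep '[{"gripper":3,"dx":0,"dy":0,"dz":0.1,"rx":0,"ry":0,"rz":0},{"gripper":3,"dx":0,"dy":0,"dz":0,"rx":0,"ry":0,"rz":0}]' | egrep "pos|force|time"
```

```text
tool_pos: [0.5083, 0.1904, 0.0819]
contact_force: [0.8, 0.3, -0.6]
finger_gap: 0.0302
grasp_force: 0.0
tool_pos: [0.5087, 0.1905, 0.0808]
contact_force: [0.6, 0.3, -0.3]
grasp_force: 0.0
tool_pos: [0.5087, 0.1905, 0.0799]
contact_force: [0.0, -0.9, -0.5]
grasp_force: 0.0
time: 14.6
tool_pos: [0.5087, 0.1905, 0.0788]
contact_force: [-0.4, 0.0, 0.7]
grasp_force: 0.0
```

```bash
python3 -m creep '[{"gripper":3,"dx":0,"dy":0,"dz":0.15,"rx":0,"ry":0,"rz":0},{"gripper":3,"dx":0,"dy":0,"dz":0,"rx":0,"ry":0,"rz":0}]' | egrep "pos|force"
python3 -m creep '[{"gripper":3,"dx":0,"dy":0,"dz":0.15,"rx":0,"ry":0,"rz":0},{"gripper":3,"dx":0,"dy":0,"dz":0,"rx":0,"ry":0,"rz":0}]' | egrep "pos|force"
python3 -m creep '[{"gripper":3,"dx":0,"dy":0,"dz":0.15,"rx":0,"ry":0,"rz":0},{"gripper":3,"dx":0,"dy":0,"dz":0,"rx":0,"ry":0,"rz":0}]' | egrep "pos|force"
python3 -m creep '[{"gripper":3,"dx":0,"dy":0,"dz":0.15,"rx":0,"ry":0,"rz":0},{"gripper":3,"dx":0,"dy":0,"dz":0,"rx":0,"ry":0,"rz":0}]' | egrep "pos|force|time"
```

```text
tool_pos: [0.5086, 0.1905, 0.0771]
contact_force: [0.2, -0.5, -0.0]
grasp_force: 0.0
tool_pos: [0.5086, 0.1905, 0.0756]
contact_force: [-0.1, -0.4, 0.7]
grasp_force: 0.0
tool_pos: [0.5086, 0.1905, 0.0741]
contact_force: [0.4, 0.5, -0.8]
grasp_force: 0.0
time: 15.4
tool_pos: [0.5086, 0.1905, 0.0727]
contact_force: [0.7, 0.4, 0.0]
grasp_force: 0.0
```

The tips find no surface to press on up there, but the earlier evidence is solid. In the grip the push went stiff, rising to 26 N with no motion, exactly at the home height of 0.0515. Next is the clamp: it measures q≈1.67, with the handle at nest x≈125, z≈244 mm.

```bash
python3 -m creep '[{"gripper":3,"dx":0,"dy":0,"dz":-2,"rx":0,"ry":0,"rz":0},{"gripper":3,"dx":0,"dy":0,"dz":-4,"rx":0,"ry":0,"rz":0},{"gripper":0,"dx":0,"dy":0,"dz":-5,"rx":0,"ry":0,"rz":0},{"gripper":0,"dx":0,"dy":0,"dz":-5,"rx":0,"ry":0,"rz":0},{"gripper":0,"dx":0,"dy":0,"dz":-5,"rx":0,"ry":0,"rz":0},{"gripper":0,"dx":0,"dy":0,"dz":-1.5,"rx":0,"ry":0,"rz":0},{"gripper":0,"dx":3,"dy":0,"dz":0,"rx":0,"ry":0,"rz":0},{"gripper":0,"dx":4,"dy":0,"dz":0,"rx":0,"ry":0,"rz":0},{"gripper":0,"dx":4,"dy":0,"dz":0,"rx":0,"ry":0,"rz":0},{"gripper":0,"dx":4,"dy":0,"dz":0,"rx":0,"ry":0,"rz":0},{"gripper":0,"dx":0,"dy":0,"dz":0,"rx":0,"ry":0,"rz":0}]' | egrep "pos|force|gap|time"
cat > nf.py <<'E'
from h import *
import sys
o=readout.get_obs();g=np.radians(15.2);A=np.array([[np.cos(g),np.sin(g)],[-np.sin(g),np.cos(g)]])
print("t",round(o["time"],2),"nest mm",(A@(o["tool_pos"][:2]-[.508,.1905])*1000).round(1),"z",(o["tool_pos"][2]*1000).round(1),"F",np.r_[A@o["contact_force"][:2],o["contact_force"][2]].round(1))
E
python3 nf.py
python3 - <<'E'
from h import *
im=cams.read_camera("scene");t=cams.read_camera("top")
cv2.imwrite("pics/s5.png",np.hstack([cv2.resize(im[120:330,390:570],None,fx=2.2,fy=2.2),cv2.resize(t[50:260,90:270],None,fx=2.2,fy=2.2)]))
E
```

```text
time: 16.5
tool_pos: [0.6564, 0.2303, 0.2935]
contact_force: [0.3, 0.5, -1.5]
finger_gap: 0.0005
grasp_force: 0.0
t 16.5 nest mm [153.7  -0.5] z 293.5 F [ 0.4  0.4 -1.5]
```

View pics/s5.png

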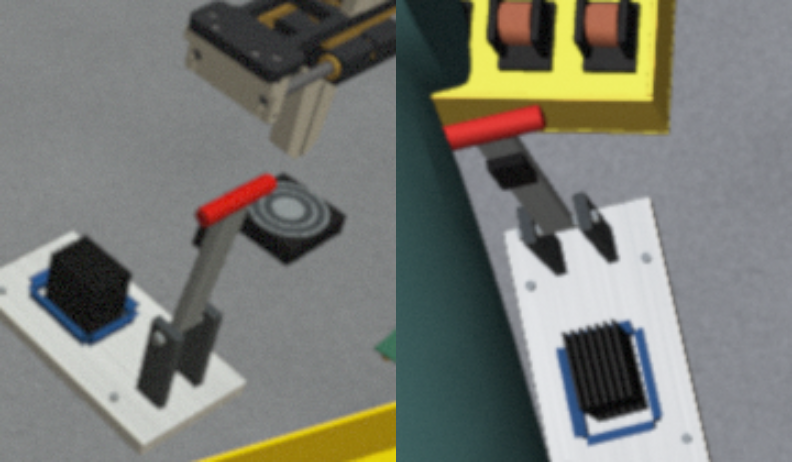

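The sink sits inside the rim (right half, about px (605,370)). The clamp is upright with its handle at (237,200) in the left half, and the shut fingers are up behind it. One check of the sink's top rectangle before closing the clamp.

```bash
python3 - <<'E'
from h import *
t=cams.read_camera("top");h=cv2.cvtColor(t,cv2.COLOR_BGR2HSV)
m=cv2.morphologyEx(roi(((h[...,2]<75)&(h[...,1]<110)).astype(np.uint8),160,208,190,245),cv2.MORPH_CLOSE,np.ones((3,3)))
for z in(.07,.08,.09):print(z,rect("top",m,z))
E
python3 -m creep '[{"gripper":0,"dx":0.3,"dy":0,"dz":3,"rx":0,"ry":0,"rz":0},{"gripper":0,"dx":0,"dy":0,"dz":2.4,"rx":0,"ry":0,"rz":0},{"gripper":0,"dx":0,"dy":0,"dz":0,"rx":0,"ry":0,"rz":0}]'|egrep "pos|force"; python3 nf.py
```

```text
0.07 (array([508.5, 185.9]), array([69.9, 48.6]), 15.4, array([166, 197], dtype=int32), array([203, 240], dtype=int32))
0.08 (array([506.6, 183.4]), array([69.1, 48.1]), 15.4, array([166, 197], dtype=int32), array([203, 240], dtype=int32))
0.09 (array([504.7, 181. ]), array([68.4, 47.6]), 15.4, array([166, 197], dtype=int32), array([203, 240], dtype=int32))
tool_pos: [0.6546, 0.2301, 0.2412]
contact_force: [0.2, -0.5, 0.7]
grasp_force: 0.0
t 16.95 nest mm [151.9  -0.2] z 241.2 F [ 0.1 -0.5  0.7]
```

```bash
python3 -m creep '[{"gripper":0,"dx":-1,"dy":0,"dz":0,"rx":0,"ry":0,"rz":0},{"gripper":0,"dx":-1,"dy":0,"dz":0,"rx":0,"ry":0,"rz":0},{"gripper":0,"dx":-1,"dy":0,"dz":0,"rx":0,"ry":0,"rz":0},{"gripper":0,"dx":-1,"dy":0,"dz":0,"rx":0,"ry":0,"rz":0}]'|egrep "force"; python3 nf.py
python3 -m creep '[{"gripper":0,"dx":-1.3,"dy":0,"dz":0.2,"rx":0,"ry":0,"rz":0},{"gripper":0,"dx":-1.3,"dy":0,"dz":0.3,"rx":0,"ry":0,"rz":0}]'|egrep "force"; python3 nf.py
```

```text
contact_force: [0.1, -0.5, 0.1]
grasp_force: 0.0
t 17.35 nest mm [112.8  -0.2] z 245.1 F [-0.1 -0.5  0.1]
contact_force: [1.0, 0.7, 0.4]
grasp_force: 0.0
t 17.55 nest mm [86.7 -0.2] z 239.5 F [1.2 0.4 0.4]
```

```bash
cat > q.py <<'E'
from h import *
g=np.radians(15.2);a=np.array([np.cos(g),np.sin(g)])
def hp(q):return np.r_[np.array([.508,.1905])+a*(.11-.15*np.cos(q)),.095+.15*np.sin(q)]
for n,b in(("scene",(400,530,150,290)),("top",(95,225,80,260))):
    h=cv2.cvtColor(cams.read_camera(n),cv2.COLOR_BGR2HSV)
    m=roi((((h[...,0]<8)|(h[...,0]>172))&(h[...,1]>150)).astype(np.uint8),*b);ys,xs=np.nonzero(m)
    if len(xs)<40: print(n,"hidden",len(xs));continue
    c=np.array([xs.mean(),ys.mean()]);Q=np.linspace(-.1,1.8,191);e=np.array([np.linalg.norm(proj(n,hp(q))[0]-c) for q in Q])
    print(n,len(xs),c.round(1),"q",Q[e.argmin()].round(2),"err px",e.min().round(1))
E
python3 q.py; python3 nf.py
```

```text
scene 332 [496.6 210.7] q 1.66 err px 1.2
top 94 [150.9 108.5] q 1.63 err px 18.2
t 17.65 nest mm [86.4 -0.1] z 239.6 F [-0.3 -0.1 -0.1]
```

Run:
```python
from h import *
for d in(0,.01,.02,.03):print(d,(proj("scene",[[.6564,.2303,.2935+d]])[0]-[390,120])*2.2,"s5 tip ~ (297,152)")
im=cams.read_camera("scene")
P=proj("scene",[[.508+.0864*.965,.1905+.0864*.262,.2396]])[0];print("tcp px",P)
x,y=P.astype(int)
c=cv2.resize(im[y-60:y+50,x-60:x+80],None,fx=5,fy=5,interpolation=2);cv2.drawMarker(c,(300,300),(0,255,0),0,20,1);cv2.imwrite("pics/s6.png",c)
```

```text
0 [283.37191489 170.19328447] s5 tip ~ (297,152)
0.01 [286.80073125 159.14430945] s5 tip ~ (297,152)
0.02 [290.28342831 147.92170993] s5 tip ~ (297,152)
0.03 [293.82128616 136.52136096] s5 tip ~ (297,152)
tcp px [480.37804173 199.49153043]
```

View pics/s6.png

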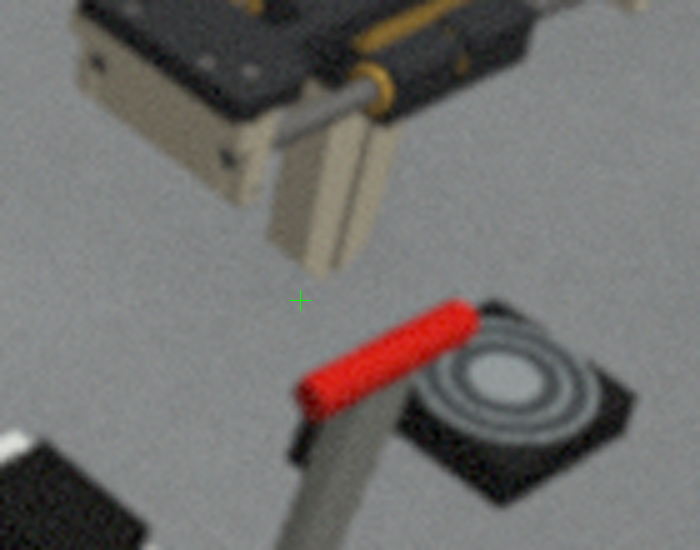

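The picture shows the real fingertips (crop px ~(305,258)) about 16 mm above the reported TCP (marker at (300,300)). That is why the fingers passed over the handle and never met the sink's top. I'll go back behind the handle and lower by that much.

```bash
python3 -m creep '[{"gripper":0,"dx":0,"dy":0,"dz":-2.5,"rx":0,"ry":0,"rz":0},{"gripper":0,"dx":3.5,"dy":0,"dz":0,"rx":0,"ry":0,"rz":0},{"gripper":0,"dx":3.5,"dy":0,"dz":0,"rx":0,"ry":0,"rz":0},{"gripper":0,"dx":0,"dy":0,"dz":2.5,"rx":0,"ry":0,"rz":0},{"gripper":0,"dx":0,"dy":0,"dz":1.8,"rx":0,"ry":0,"rz":0},{"gripper":0,"dx":0,"dy":0,"dz":0,"rx":0,"ry":0,"rz":0}]'|egrep "force"; python3 nf.py
python3 -m creep '[{"gripper":0,"dx":-1,"dy":0,"dz":0,"rx":0,"ry":0,"rz":0},{"gripper":0,"dx":-1,"dy":0,"dz":0,"rx":0,"ry":0,"rz":0},{"gripper":0,"dx":-0.7,"dy":0,"dz":0,"rx":0,"ry":0,"rz":0}]'|egrep "force"; python3 nf.py
```

```text
contact_force: [-0.0, 1.0, 0.5]
grasp_force: 0.0
t 18.3 nest mm [156.7  -0.3] z 217.5 F [0.2 1.  0.5]
contact_force: [2.5, 1.0, 2.1]
grasp_force: 1.2
t 18.6 nest mm [130.   -0.2] z 222.8 F [2.6 0.3 2.1]
```

```bash
python3 -m creep '[{"gripper":0,"dx":-1.5,"dy":0,"dz":0,"rx":0,"ry":0,"rz":0},{"gripper":0,"dx":-1.5,"dy":0,"dz":0,"rx":0,"ry":0,"rz":0},{"gripper":0,"dx":-1.5,"dy":0,"dz":0.2,"rx":0,"ry":0,"rz":0},{"gripper":0,"dx":-1.4,"dy":0,"dz":0.4,"rx":0,"ry":0,"rz":0},{"gripper":0,"dx":-1.4,"dy":0,"dz":0.5,"rx":0,"ry":0,"rz":0}]'|egrep "force"; python3 nf.py; python3 q.py
```

```text
contact_force: [2.9, 1.3, -0.7]
grasp_force: 1.1
t 19.1 nest mm [56.8 -0.2] z 211.1 F [ 3.1  0.5 -0.7]
scene 134 [451.  194.2] q 0.94 err px 5.2
top 118 [165.7 165. ] q 1.07 err px 18.0
```

```bash
python3 -m creep '[{"gripper":0,"dx":-1.3,"dy":0,"dz":0.7,"rx":0,"ry":0,"rz":0},{"gripper":0,"dx":-1.2,"dy":0,"dz":0.8,"rx":0,"ry":0,"rz":0},{"gripper":0,"dx":-1.1,"dy":0,"dz":0.8,"rx":0,"ry":0,"rz":0},{"gripper":0,"dx":0,"dy":0,"dz":0,"rx":0,"ry":0,"rz":0}]'|egrep "force"; python3 nf.py
python3 -m creep '[{"gripper":0,"dx":0.8,"dy":0,"dz":-1,"rx":0,"ry":0,"rz":0},{"gripper":0,"dx":0,"dy":0,"dz":-4.5,"rx":0,"ry":0,"rz":0},{"gripper":0,"dx":0,"dy":0,"dz":-1,"rx":0,"ry":0,"rz":0},{"gripper":0,"dx":0,"dy":0,"dz":0,"rx":0,"ry":0,"rz":0}]'|egrep "force"; python3 nf.py; python3 q.py
```

```text
contact_force: [-0.8, -0.3, -0.1]
grasp_force: 0.0
t 19.6 nest mm [21.  -0.1] z 186.9 F [-0.8 -0.  -0.1]
contact_force: [1.1, -0.6, -0.1]
grasp_force: 0.0
t 20.0 nest mm [31.3 -0.2] z 255.0 F [ 0.9 -0.8 -0.1]
scene 242 [442.2 189.7] q 0.78 err px 0.5
top 218 [169.8 193.6] q 0.79 err px 12.1
```

```bash
python3 -m creep '[{"gripper":0,"dx":-3,"dy":0,"dz":0,"rx":0,"ry":0,"rz":0},{"gripper":0,"dx":0,"dy":0,"dz":3,"rx":0,"ry":0,"rz":0},{"gripper":0,"dx":0,"dy":0,"dz":2.5,"rx":0,"ry":0,"rz":0},{"gripper":0,"dx":-0.6,"dy":0,"dz":1,"rx":0,"ry":0,"rz":0},{"gripper":0,"dx":-0.5,"dy":0,"dz":1,"rx":0,"ry":0,"rz":0},{"gripper":0,"dx":-0.4,"dy":0,"dz":0.9,"rx":0,"ry":0,"rz":0}]'|egrep "force"; python3 nf.py
python3 -m creep '[{"gripper":0,"dx":-0.6,"dy":0,"dz":1,"rx":0,"ry":0,"rz":0},{"gripper":0,"dx":-0.5,"dy":0,"dz":1,"rx":0,"ry":0,"rz":0},{"gripper":0,"dx":-0.4,"dy":0,"dz":1,"rx":0,"ry":0,"rz":0}]'|egrep "force"; python3 nf.py; python3 q.py
```

```text
contact_force: [-3.4, -0.3, 5.2]
grasp_force: 2.1
t 20.7 nest mm [-16.   -0.1] z 167.4 F [-3.4  0.7  5.2]
contact_force: [-2.5, -0.3, 2.6]
grasp_force: 1.2
t 21.0 nest mm [-30.8  -0.1] z 137.0 F [-2.5  0.3  2.6]
scene 139 [422.8 203.9] q 0.3 err px 1.6
top hidden 38
```

```bash
python3 -m creep '[{"gripper":0,"dx":-0.3,"dy":0,"dz":1,"rx":0,"ry":0,"rz":0},{"gripper":0,"dx":-0.2,"dy":0,"dz":1,"rx":0,"ry":0,"rz":0},{"gripper":0,"dx":-0.2,"dy":0,"dz":1,"rx":0,"ry":0,"rz":0},{"gripper":0,"dx":-0.1,"dy":0,"dz":0.8,"rx":0,"ry":0,"rz":0},{"gripper":0,"dx":0,"dy":0,"dz":0.4,"rx":0,"ry":0,"rz":0},{"gripper":0,"dx":0,"dy":0,"dz":0,"rx":0,"ry":0,"rz":0}]'|egrep "force"; python3 nf.py
python3 -m creep '[{"gripper":0,"dx":0,"dy":0,"dz":0.3,"rx":0,"ry":0,"rz":0},{"gripper":0,"dx":0,"dy":0,"dz":0,"rx":0,"ry":0,"rz":0}]'|egrep "force"; python3 nf.py
python3 -m creep '[{"gripper":0,"dx":0,"dy":0,"dz":0.3,"rx":0,"ry":0,"rz":0},{"gripper":0,"dx":0,"dy":0,"dz":0,"rx":0,"ry":0,"rz":0}]'|egrep "force"; python3 nf.py
```

```text
contact_force: [0.8, 0.1, 0.8]
grasp_force: 0.0
t 21.7 nest mm [-38.5  -0.1] z 95.2 F [ 0.9 -0.1  0.8]
contact_force: [-0.6, -0.3, 0.9]
grasp_force: 0.0
t 21.9 nest mm [-38.2  -0.1] z 92.8 F [-0.7 -0.1  0.9]
contact_force: [-0.2, 0.1, 0.4]
grasp_force: 0.0
t 22.1 nest mm [-38.3  -0.1] z 89.6 F [-0.2  0.2  0.4]
```

```bash
python3 -m creep '[{"gripper":0,"dx":0,"dy":0,"dz":0.3,"rx":0,"ry":0,"rz":0}]'|egrep "zz"; python3 nf.py
python3 -m creep '[{"gripper":0,"dx":0,"dy":0,"dz":0.2,"rx":0,"ry":0,"rz":0},{"gripper":0,"dx":0,"dy":0,"dz":0,"rx":0,"ry":0,"rz":0}]'|egrep "zz"; python3 nf.py
python3 -m creep '[{"gripper":0,"dx":0,"dy":0,"dz":0.2,"rx":0,"ry":0,"rz":0},{"gripper":0,"dx":0,"dy":0,"dz":0,"rx":0,"ry":0,"rz":0}]'|egrep "zz"; python3 nf.py;python3 q.py
```

```text
t 22.2 nest mm [-38.2  -0.1] z 87.1 F [-0.9  0.1  1.4]
t 22.4 nest mm [-38.4  -0.1] z 84.5 F [-0.6 -0.1 -0.1]
t 22.6 nest mm [-38.3  -0.1] z 82.6 F [-0.1 -0.7  0.8]
scene 114 [415.  220.3] q -0.02 err px 4.0
top hidden 18
```

```bash
python3 -m creep '[{"gripper":0,"dx":0,"dy":0,"dz":0.2,"rx":0,"ry":0,"rz":0},{"gripper":0,"dx":0,"dy":0,"dz":0,"rx":0,"ry":0,"rz":0}]'|egrep "zz"; python3 nf.py
python3 -m creep '[{"gripper":0,"dx":0,"dy":0,"dz":0.2,"rx":0,"ry":0,"rz":0},{"gripper":0,"dx":0,"dy":0,"dz":0,"rx":0,"ry":0,"rz":0}]'|egrep "zz"; python3 nf.py
python3 - <<'E'
from h import *
im=cams.read_camera("scene");cv2.imwrite("pics/s7.png",cv2.resize(im[180:310,370:510],None,fx=4.5,fy=4.5,interpolation=2))
E
```

```text
t 22.9 nest mm [-38.1  -0.1] z 82.0 F [-5.3 -0.  11.3]
t 23.1 nest mm [-37.9  -0.1] z 81.5 F [-13.3  -0.9  28.2]
```

View pics/s7.png

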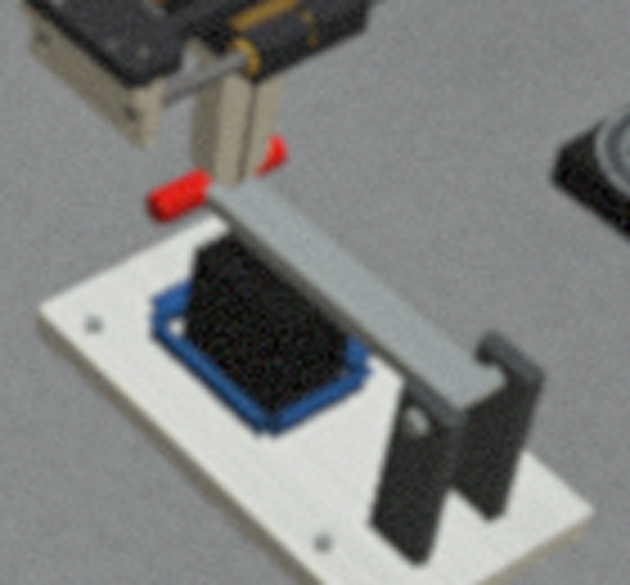

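The clamp is level over the sink, with the handle under the fingertips at crop px (235,180), and it hit a hard stop at 28 N. Now I retreat and measure the clamp angle with nothing hiding it.

```bash
python3 -m creep '[{"gripper":0,"dx":0,"dy":0,"dz":-1,"rx":0,"ry":0,"rz":0},{"gripper":0,"dx":0,"dy":0,"dz":-4,"rx":0,"ry":0,"rz":0},{"gripper":0,"dx":0,"dy":0,"dz":-5,"rx":0,"ry":0,"rz":0},{"gripper":0,"dx":0,"dy":0,"dz":-5,"rx":0,"ry":0,"rz":0},{"gripper":0,"dx":0,"dy":4,"dz":0,"rx":0,"ry":0,"rz":0},{"gripper":0,"dx":0,"dy":5,"dz":0,"rx":0,"ry":0,"rz":0},{"gripper":0,"dx":0,"dy":5,"dz":0,"rx":0,"ry":0,"rz":0},{"gripper":0,"dx":0,"dy":5,"dz":0,"rx":0,"ry":0,"rz":0},{"gripper":0,"dx":0,"dy":5,"dz":0,"rx":0,"ry":0,"rz":0},{"gripper":0,"dx":0,"dy":0,"dz":0,"rx":0,"ry":0,"rz":0}]'|egrep "time|force"; python3 q.py
python3 - <<'E'
from h import *
h=cv2.cvtColor(cams.read_camera("top"),cv2.COLOR_BGR2HSV)
m=roi((((h[...,0]<8)|(h[...,0]>172))&(h[...,1]>150)).astype(np.uint8),130,240,180,290)
r=rect("top",m,.095);g=np.radians(15.2);A=np.array([[np.cos(g),np.sin(g)],[-np.sin(g),np.cos(g)]])
print(r[:3],A@(r[0]-[508,190.5]))
t=cams.read_camera("top");s=cv2.cvtColor(t,cv2.COLOR_BGR2HSV)
w=roi(((s[...,1]<40)&(s[...,2]>130)).astype(np.uint8),420,510,200,275)
print("plain sink px",rect("top",w,.062)[3:])
E
```

```text
time: 24.15
contact_force: [0.7, 0.7, -0.6]
grasp_force: 0.0
scene 172 [418.7 219. ] q 0.01 err px 0.5
top 363 [183.1 239.7] q 0.0 err px 0.1
(array([469.9, 181.7]), array([16.2, 68.4]), 15.9) [-39.07439321   1.49726255]
plain sink px (array([420, 200], dtype=int32), array([509, 274], dtype=int32))
```

The clamp reads q≈0 in both views, and the robot is clear of everything.

```bash
python3 -c "
from station import ticket;print(ticket.job_done())"
```

```text
the job is handed in; nothing more can be done
None
```

The job is handed in: the black heat sink went hard home in the nest (26 N with no further motion at the predicted height), then the clamp was swung shut (angle ≈ 0 in both views) and the arm backed clear, with the bare aluminium sink never approached.

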